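# Find and hold the balance point of a counterweighted dust-box lid

## Robot

A 6-joint arm with a two-finger parallel gripper is mounted at the origin on the work surface; the furniture and walls round the work are solid. World frame = base frame: x ahead of the robot, y to its left, z up, the work surface at z = 0. Lengths are in mm, angles in rad, forces in N, time in s.
With the tool pointing down it reaches from about 400 to 925 mm from the base axis. Payload 12.5 kg.
Tool frame: the origin (TCP) lies midway between the tips of the shut fingers; the grasp point (between the pads) lies 19 mm behind it (env.tcp_to_grasp is the distance from the TCP to the grasp point, in mm); z points along the fingers, y is the line along which they close (so a half turn about z gives the same grasp; the last joint's range is limited). The gripper opens to 95 mm and grips with 3 to 60 N. Pads are 20 mm wide; open, the fingers measure 119 mm over their backs; the gripper's body (75 mm by 180 mm) begins 59 mm behind the grasp point.
Start: joints at [-1.249, 0.491, 1.559, -0, 1.092, -0.106], TCP at [259.318, -568.684, 214.661] pointing down, gripper open.
Joint ranges: [-3.1, 3.1], [-0.84, 2.19], [0.05, 2.79], [-1.13, 4.28], [0.06, 2.93], [-2.69, 2.69]. Speed limits (rad/s): [2.22, 2.22, 2.79, 3.14, 3.14, 3.14].

## Interface

Orientations are given as [roll, pitch, yaw] about the fixed x, y, z axes, in that order (R = Rz(yaw) Ry(pitch) Rx(roll)).
In Python, from cell import env gives the robot as it stands. The module is installed in compiled form; this text tells all that it offers.
- The arm moves only by the tool step_arm, never from a script. Its argument "plan" is a list that holds one entry, the list of rows, each a list of 5 numbers: the shift along the tool's x, y, z in mm, then the turn about the tool's z in degrees, then the opening, from -1 (shut) to 1 (fully open). A call has 1 to 8 rows; each row is the pose to reach, as a shift and turn from the pose commanded when the call began, along the tool's axes at that moment; what a row does not reach only later rows make up. A row lasts 1/12 s, in which the tool goes at most 41.7 mm and 7.16 degrees, less where a joint would pass 70% of its speed; a pose out of reach is approached as far as the arm can. A call with a gripper value outside its range is refused whole. The fingers move at their own pace and stop on an object; the grip force is fixed at half the most. Time passes only in rows, so rows that repeat a pose let the fingers close. It gives the time, the measured TCP pose, the force, the opening and the grip force at its end, in the units of the state.
- env.state(): the state, without advancing time (a new reading comes with each control period).
- env.read_camera(name): name is "side" or "top"; returns the picture (400x640x3 uint8, blue, green, red); there is no depth.
- env.get_calibration(name): a dict with "K" (3x3 intrinsics, pixels), "extrinsics" (4x4, takes a point from world to camera coordinates). Camera axes: x right, y up, looking along -z (the intrinsics and any distortion apply to the point x, -y, -z); pixel columns grow to the right and rows downward; lengths in mm; the calibration is good to about 2 mm. A picture is of the moment at which its call begins. get_calibration takes no time and is no camera call.
- env.job_done(): hands the job in; it is judged then, once.
The state is a dict: "t": time; "joints": joint angles; "qvel": joint speeds; "tau": joint torques, N m; "eef_pos": TCP position; "tcp_rot": TCP orientation; "ft_force": force on the tool from outside, world axes, zero at the start; "moment": the same for the moment, N m; "opening": opening from 0.0 (shut) to 1.0 (fully open); "grip_force": force on a finger pad.
Only numpy, scipy, OpenCV 4.12 (cv2) and the standard library are available. Lean on these libraries where they do the work, as an engineer would, in place of code of your own. Each camera call takes 0.05 s, during which the arm holds its last target. There are 200 camera calls.

## Task

The counterweight on the bench dust box's lid has been moved, and the lid needs a new stay. Take the closed lid by its bar handle and swing it gently all the way back until you feel it come up against its rubber back stop, to check that it opens freely; then bring it forward again to its new balance point, where it would fall neither shut nor open, and finish while holding it still there by the handle so that I can fit the stay. Do not let it drop or bang, and leave the things round the box where they are.

Things in the scene. Friction and masses are not known exactly. Their poses are not given: they have to be found in the camera images.
- dust_box: Small bench dust box of grey sheet metal, fixed to the bench: 225 x 220 mm, 100 mm high under its lid, two black rubber hand cuffs in the front wall, a lower fan housing (60 mm high) behind. Origin: midway between its sides, on the bench, 76 mm behind the front wall. x points level from front (cuffs, handle) to back, y to the left seen from the front, z up. Turned up to 0.3 rad either way.
- hinge (a point): Middle of the lid's hinge axis: 60 mm behind the box origin along box x, 106 mm above the bench. The axis runs along box y. Axes as the box's.
- lid (a joint): Opening angle of the lid, rad: 0 shut (level, as at the start), 1.57 upright, 1.70 against the rubber back stop. Nearly frictionless: it falls shut from below its balance angle, back from beyond it. Balance angle = pi/2 - atan2(0.055 + c, 0.132), c = counterweight: 0.85 to 1.17 rad. Lid: 137 mm deep, 226 mm wide, aluminium frame, clear pane, 0.7 kg; about 3 N at the handle lifts it.
- handle (a point): Middle of the lid's handle: round steel bar 10 mm thick, 88 mm long, parallel to the hinge axis and 185 mm from it, in the lid's plane. Shut: 106 mm above the bench, 48 mm in front of the lid's edge and free below, so two fingers pointing down can pinch it, closing along box x. The bar can turn in the pinch, so the fingers may stay pointing down as the lid swings. Axes turn with the lid.
- counterweight (a joint): Place of the counterweight on its rod, m: 0 at the bottom collar (its centre 45 mm from the hinge axis), 0.066 at the top nut. Clamped by a thumbscrew, it stays put; it differs from start to start.
- weight_center (a point): Centre of the counterweight: steel cylinder 44 mm across, 34 mm long, 0.4 kg, on an 8 mm rod square to the lid above the hinge axis, 85 mm right of the box's middle (box -y). The rod reaches 138 mm from the axis, upward with the lid shut, backward with it open. Axes turn with the lid.
- balance (a point): Imaginary point (nothing to be seen there) moving with the lid, midway between its sides. Lid shut: 0.132 m in front of the hinge axis and 0.055 m + counterweight above it. It lies on the line from the axis through the common centre of gravity of lid and counterweight: the lid balances when this point is plumb above the hinge axis.
- vial_mid (a point): Bystander: small clear bead vial with a cap, 29 mm across, 52 mm high, standing right of the box; point at its centre.
- tape_mid (a point): Bystander: roll of tan tape, 96 mm across, 48 mm high, lying flat left of the box; point at its centre.
- cutters_mid (a point): Bystander: side cutters with blue handles, 116 mm long, 13 mm high, lying left of the box's front; point at the middle, half-way up.
- dish_mid (a point): Bystander: small pale glazed dish of pins, 69 mm across, 16 mm high, right of the box; point at its centre.

How it is judged:
By the outcome, as a careful person would: the job done as asked, in the order asked, and still so for the second after the job is handed in, while the arm keeps its last pose, push and grip.
It also fails if it takes over 48 s, if anything falls off the work surface, if the arm or the gripper's body presses on something with over 40 N, if the wrist force passes 120 N, or if a joint passes its speed limit or range.

## Working session

There is one attempt and no reset: what is moved stays moved. The work goes in short steps, Python scripts to look and compute and a tool call to move; the robot and the scene stay as the last step left them, time stands still between calls to the robot, and variables do not carry over. Pictures are saved under pics/ and viewed, at most 10 in all, crops included, and the job is handed in when it is done.

Besides the shell and the picture viewer there is one more tool, called after "Call:" as a command line: name --argument value ..., lists and objects as JSON in quotes. step_arm: Moves the arm, as the interface text tells. Its arguments: {"type":"object","properties":{"plan":{"type":"array"}},"required":["plan"]}

```bash
mkdir -p pics; ls; python3 - <<'E'
from cell import env
import cv2
s=env.state();print({k:s[k] for k in s})
for n in("side","top"):
    cv2.imwrite(f"pics/{n}0.png",env.read_camera(n));c=env.get_calibration(n);print(n,c)
E
```

```text
pics
{'t': 0.0, 'joints': array([-1.24859248e+00,  4.91580683e-01,  1.55943811e+00, -1.05021248e-05,
        1.09169530e+00, -1.05579415e-01]), 'qvel': array([-1.00776473e-05, -1.37772565e-04, -1.53250118e-03, -1.53387946e-03,
        5.09852834e-04, -8.66449573e-04]), 'tau': array([ 3.04114415e-03, -6.12641215e+01, -2.58191693e+01,  6.94326544e-02,
        4.82929498e-02, -1.00283169e-04]), 'eef_pos': array([ 259.23885872, -568.43994689,  214.05252964]), 'tcp_rot': array([-3.14047648e+00, -1.08918762e-04,  4.27788049e-01]), 'ft_force': array([0.71723516, 0.43841073, 0.11826496]), 'moment': array([ 0.06002038, -0.02480887,  0.06510774]), 'grip_force': 0.0, 'opening': 0.9994783621627888}
side {'K': array([[479.64398616,   0.        , 329.6272295 ],
       [  0.        , 479.64398616, 197.13329199],
       [  0.        ,   0.        ,   1.        ]]), 'extrinsics': array([[-8.49943487e-01, -5.26606339e-01, -1.67878729e-02,
         5.15790472e+02],
       [ 1.88495356e-01, -3.33677177e-01,  9.23649848e-01,
        -1.90773813e+02],
       [-4.92001595e-01,  7.81885737e-01,  3.82869593e-01,
        -9.34853647e+02],
       [ 0.00000000e+00,  0.00000000e+00,  0.00000000e+00,
         1.00000000e+00]])}
top {'K': array([[390.64332764,   0.        , 328.52023262],
       [  0.        , 390.64332764, 198.00376417],
       [  0.        ,   0.        ,   1.        ]]), 'extrinsics': array([[ 1.99247304e-02, -9.99657211e-01,  1.69843036e-02,
         7.02695658e+01],
       [ 9.88137728e-01,  2.22767106e-02,  1.51945972e-01,
        -5.87949127e+02],
       [-1.52272241e-01,  1.37553486e-02,  9.88242862e-01,
        -9.63488494e+02],
       [ 0.00000000e+00,  0.00000000e+00,  0.00000000e+00,
         1.00000000e+00]])}
```

View pics/side0.png

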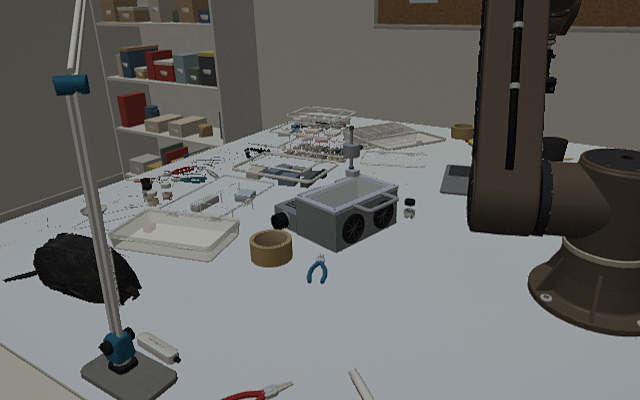

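View pics/top0.png

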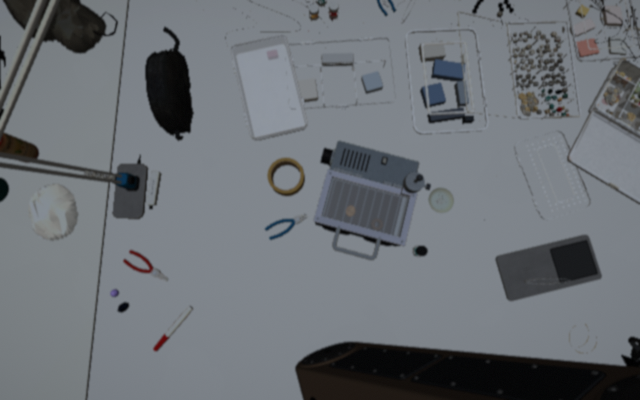

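The side view shows the box at about (340,210), with its handle at about (380,205) and the counterweight at (352,148). In the top view the lid is at (365,210), the handle bar at about (335..378, 245..258) and the counterweight at (413,182). I'll zoom in on both.

```bash
python3 - <<'E'
import cv2
t=cv2.imread("pics/top0.png")[130:270,300:440];s=cv2.imread("pics/side0.png")[115:255,270:420]
r=lambda a,k:cv2.convertScaleAbs(cv2.resize(a,None,fx=k,fy=k,interpolation=cv2.INTER_CUBIC),alpha=1.4)
cv2.imwrite("pics/tz.png",r(t,4));cv2.imwrite("pics/sz.png",r(s,4))
E
```

```text
(no output)
```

View pics/tz.png

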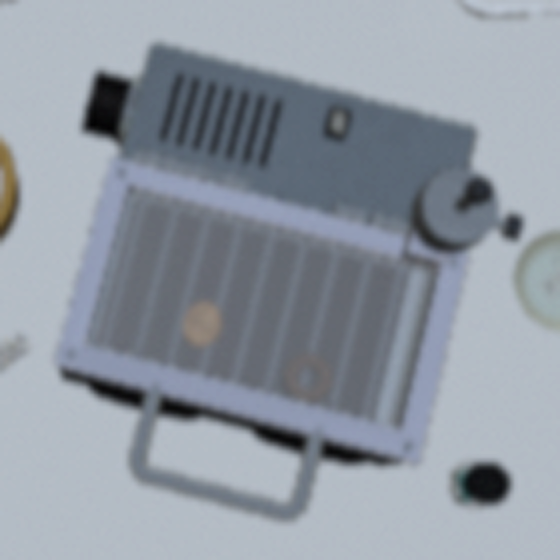

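View pics/sz.png

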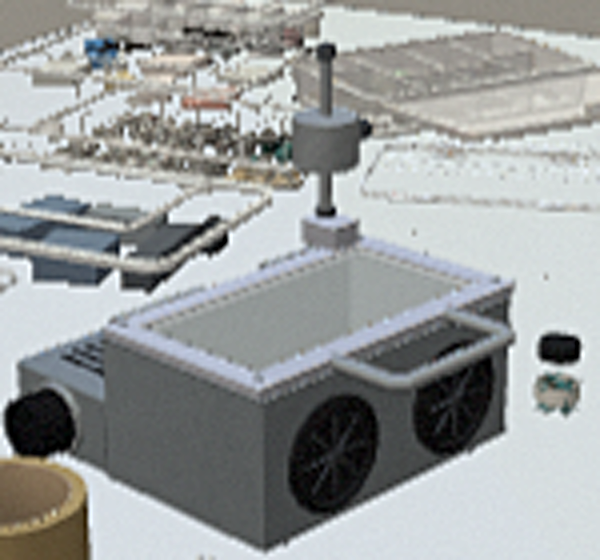

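```bash
cat > h.py <<'E'
import numpy as np
from cell import env
def proj(n,P):
    c=env.get_calibration(n);E=c["extrinsics"];q=E[:3,:3]@P+E[:3,3];p=c["K"]@np.array([q[0],-q[1],-q[2]]);return p[:2]/p[2]
def T(b,p): # box->world
    x,y,a=b[:3];return np.array([x+np.cos(a)*p[0]-np.sin(a)*p[1],y+np.sin(a)*p[0]+np.cos(a)*p[1],p[2]])
E
cat > fit.py <<'E'
from h import *
from scipy.optimize import least_squares
t=lambda u,v:(300+u/4-.4,130+v/4-.4); s=lambda u,v:(270+u/4-.4,115+v/4-.4)
obs=[("top",t(143,472),(-125,40,106)),("top",t(292,510),(-125,-40,106)),("top",t(62,365),(-77,113,109)),("top",t(416,460),(-77,-113,109)),
("side",s(262,392),(-77,113,107)),("side",s(514,286),(-77,-113,107)),("side",s(405,380),(-125,40,106)),("side",s(508,340),(-125,-40,106)),("side",s(325,50),(60,-85,244)),("side",s(265,550),(-76,112,0)),
("side",s(327,141),"w"),("top",t(458,208),"wt")]
def P(b,p):
    if p=="w":p=(60,-85,106+45+b[3])
    if p=="wt":p=(60,-85,106+45+17+b[3])
    return T(b,p)
f=lambda b:np.concatenate([proj(n,P(b,p))-o for n,o,p in obs])
r=least_squares(f,[640,0,0,30],x_scale=[100,100,1,30],loss="soft_l1");print(r.x,"\n",r.fun.reshape(-1,2).round(1))
b=r.x;print("hinge",T(b,(60,0,106)),"handle",T(b,(-125,0,106)),"bal",np.pi/2-np.arctan2(55+b[3],132))
E
python3 fit.py
```

```text
[ 5.67193515e+02 -9.55965068e+00 -2.44293503e-01  2.60186699e+01] 
 [[ 2.3  1.1]
 [-2.3  0.5]
 [-1.7  0.2]
 [ 1.5  1.4]
 [-1.1 -0.2]
 [ 0.  -0.7]
 [ 1.5 -0.5]
 [-1.7 -0.5]
 [-0.1 -2.2]
 [-1.2  2.6]
 [-0.6  0.3]
 [ 1.2 -0.2]]
hinge [625.41202145 -24.07190258 106.        ] handle [445.90495853  20.67420746 106.        ] bal 1.0203076368180375
```

Call:
step_arm --plan '[[[414,-459,0,-51.5,-0.15],[414,-459,0,-51.5,-0.15],[414,-459,0,-51.5,-0.15],[414,-459,0,-51.5,-0.15],[414,-459,0,-51.5,-0.15],[414,-459,0,-51.5,-0.15],[414,-459,0,-51.5,-0.15],[414,-459,0,-51.5,-0.15]]]'

```text
t: 0.77
eef_pos: [359.7, -248.9, 214.6]
tcp_rot: [-3.142, -0.0, 1.334]
ft_force: [1.3, 0.5, -0.1]
opening: 0.492
grip_force: 0.0
```

```bash
sed -i 's/-125,40,/-125,44,/;s/-125,-40,/-125,-44,/;s/(-125,40,106)/(-125,44,106)/;s/s(262,392),(-77,113,107)/s(262,392),(-77,113,102)/' fit.py; python3 fit.py
cat >> h.py <<'E'
def go(target,yaw=None): # shift in tool axes from measured pose
    from scipy.spatial.transform import Rotation as R
    s=env.state();r=R.from_euler("xyz",s["tcp_rot"]).as_matrix();d=r.T@(np.array(target)-s["eef_pos"])
    w=0 if yaw is None else -np.degrees(yaw-s["tcp_rot"][2])
    print("t",s["t"],"pos",s["eef_pos"].round(1),"rot",s["tcp_rot"].round(3),"F",s["ft_force"].round(2),"op",round(s["opening"],3),"grip",s["grip_force"],"-> shift",d.round(1),"turn",round(w,1))
E
python3 -c "
from h import *
go((446,21,214),1.327)"
```

```text
[ 5.67436537e+02 -1.02497603e+01 -2.44343914e-01  2.56935135e+01] 
 [[ 1.   0.6]
 [-0.4  0.9]
 [-1.4  0.1]
 [ 1.8  1.3]
 [-1.   1.7]
 [ 0.1 -0.8]
 [ 0.4 -0.1]
 [-0.6 -1.1]
 [-0.1 -2.3]
 [-1.1  2.4]
 [-0.6  0.3]
 [ 1.4 -0.3]]
hinge [625.65431206 -24.76494704 106.        ] handle [446.14950507  19.99021209 106.        ] bal 1.0220988553631927
t 0.7667 pos [ 359.7 -248.9  214.6] rot [-3.142 -0.     1.334] F [ 1.31  0.5  -0.12] op 0.492 grip 0.0 -> shift [282.6  20.5   0.6] turn 0.4
```

Call:
step_arm --plan '[[[282.5,20.5,0,0.4,-0.15],[282.5,20.5,0,0.4,-0.15],[282.5,20.5,0,0.4,-0.15],[282.5,20.5,0,0.4,-0.15],[282.5,20.5,0,0.4,-0.15],[282.5,20.5,0,0.4,-0.15],[282.5,20.5,35,0.4,-0.15],[282.5,20.5,75,0.4,-0.15]]]'

```text
t: 1.43
eef_pos: [450.3, 21.5, 144.3]
tcp_rot: [3.134, -0.001, 1.323]
ft_force: [0.9, -0.7, -0.8]
opening: 0.425
grip_force: 0.0
```

```bash
python3 -c "
from h import *
import cv2
go((446,20,87),1.327)
a=env.read_camera('side')[120:250,290:440];b=env.read_camera('top')[170:300,300:450]
cv2.imwrite('pics/c1.png',cv2.convertScaleAbs(cv2.resize(cv2.hconcat([a,b]),None,fx=2.6,fy=2.6,interpolation=2),alpha=1.4))"
```

```text
t 1.4333 pos [450.3  21.5 144.3] rot [ 3.134e+00 -1.000e-03  1.323e+00] F [ 0.86 -0.7  -0.83] op 0.425 grip 0.0 -> shift [-2.6 -4.3 57.3] turn -0.2
```

View pics/c1.png

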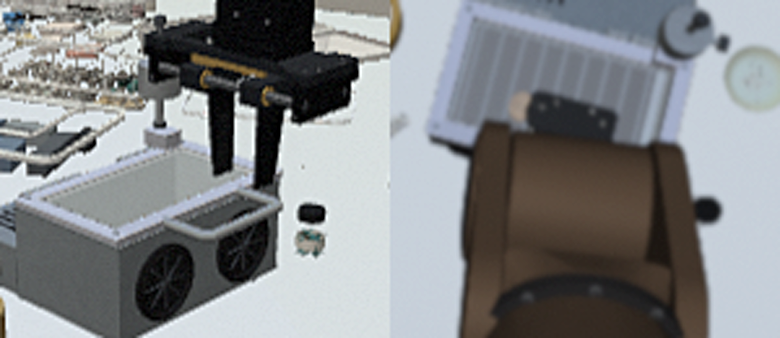

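The fingers straddle the bar: their tips are at crop (222,172) and (265,185), and the bar's middle (238,220) is plumb below. I'll descend and close.

Call:
step_arm --plan '[[[0,0,20,0,-0.15],[0,0,40,0,-0.15],[0,0,52,0,-0.15],[0,0,52,0,-0.15],[0,0,52,0,-0.6],[0,0,52,0,-1],[0,0,52,0,-1],[0,0,52,0,-1]]]'

```text
t: 2.2
eef_pos: [448.2, 17.7, 92.0]
tcp_rot: [3.14, -0.0, 1.319]
ft_force: [0.2, 0.7, -1.0]
opening: 0.203
grip_force: 0.0
```

Call:
step_arm --plan '[[[0,0,0,0,-1],[0,0,0,0,-1],[0,0,0,0,-1],[0,0,0,0,-1]]]'

```text
t: 2.53
eef_pos: [444.5, 18.5, 91.2]
tcp_rot: [-3.135, 0.001, 1.32]
ft_force: [-13.8, 2.8, 13.1]
opening: 0.097
grip_force: 30.0
```

Call:
step_arm --plan '[[[0,-1,-2,0,-1],[0,-2,-3.5,0,-1],[0,-2,-3.5,0,-1],[0,-2,-3.5,0,-1],[0,-2,-3.5,0,-1]]]'

```text
t: 2.95
eef_pos: [444.6, 18.6, 94.3]
tcp_rot: [-3.139, 0.001, 1.32]
ft_force: [-5.7, -1.4, -3.0]
opening: 0.093
grip_force: 30.0
```

```bash
python3 -c "
from h import *
go((446,20,87),1.327)"
```

```text
t 2.95 pos [444.6  18.6  94.3] rot [-3.139e+00  1.000e-03  1.320e+00] F [-5.71 -1.45 -3.01] op 0.093 grip 30.005309879779816 -> shift [1.8 1.1 7.3] turn -0.4
```

Call:
step_arm --plan '[[[0,0,0,0,-1],[0,0,0,0,-1],[0,0,0,0,-1],[0,0,0,0,-1]]]'

```text
t: 3.28
eef_pos: [444.5, 18.6, 94.2]
tcp_rot: [-3.138, 0.001, 1.32]
ft_force: [-5.9, -0.9, -3.1]
opening: 0.094
grip_force: 30.0
```

```bash
cat > arc.py <<'E'
import sys,numpy as np
a,b,n=float(sys.argv[1]),float(sys.argv[2]),int(sys.argv[3]) # from,to,rows; split in calls of 8
q=np.linspace(a,b,n+1)
for i in range(0,n,8):
    p=q[i+1:i+9];print(round(p[-1],3),[[0,round(185*(np.cos(q[i])-np.cos(t)),1),round(-185*(np.sin(t)-np.sin(q[i])),1),0,-1] for t in p])
E
python3 arc.py 0.015 1.615 48
```

```text
0.282 [[0, np.float64(0.2), np.float64(-6.2), 0, -1], [0, np.float64(0.6), np.float64(-12.3), 0, -1], [0, np.float64(1.2), np.float64(-18.5), 0, -1], [0, np.float64(2.0), np.float64(-24.6), 0, -1], [0, np.float64(3.0), np.float64(-30.6), 0, -1], [0, np.float64(4.2), np.float64(-36.7), 0, -1], [0, np.float64(5.7), np.float64(-42.7), 0, -1], [0, np.float64(7.3), np.float64(-48.6), 0, -1]]
0.548 [[0, np.float64(1.8), np.float64(-5.9), 0, -1], [0, np.float64(3.8), np.float64(-11.7), 0, -1], [0, np.float64(6.0), np.float64(-17.5), 0, -1], [0, np.float64(8.4), np.float64(-23.2), 0, -1], [0, np.float64(11.0), np.float64(-28.8), 0, -1], [0, np.float64(13.8), np.float64(-34.3), 0, -1], [0, np.float64(16.7), np.float64(-39.7), 0, -1], [0, np.float64(19.8), np.float64(-45.0), 0, -1]]
0.815 [[0, np.float64(3.3), np.float64(-5.2), 0, -1], [0, np.float64(6.8), np.float64(-10.3), 0, -1], [0, np.float64(10.4), np.float64(-15.3), 0, -1], [0, np.float64(14.2), np.float64(-20.1), 0, -1], [0, np.float64(18.2), np.float64(-24.9), 0, -1], [0, np.float64(22.3), np.float64(-29.4), 0, -1], [0, np.float64(26.
[... 559 characters left out ...]
64(-5.4), 0, -1], [0, np.float64(16.7), np.float64(-7.9), 0, -1], [0, np.float64(22.5), np.float64(-10.1), 0, -1], [0, np.float64(28.3), np.float64(-12.2), 0, -1], [0, np.float64(34.2), np.float64(-14.0), 0, -1], [0, np.float64(40.1), np.float64(-15.7), 0, -1], [0, np.float64(46.1), np.float64(-17.1), 0, -1]]
1.615 [[0, np.float64(6.0), np.float64(-1.3), 0, -1], [0, np.float64(12.1), np.float64(-2.3), 0, -1], [0, np.float64(18.2), np.float64(-3.2), 0, -1], [0, np.float64(24.3), np.float64(-3.8), 0, -1], [0, np.float64(30.5), np.float64(-4.3), 0, -1], [0, np.float64(36.7), np.float64(-4.5), 0, -1], [0, np.float64(42.8), np.float64(-4.5), 0, -1], [0, np.float64(49.0), np.float64(-4.4), 0, -1]]
```

Call:
step_arm --plan '[[[0,-0.5,-6.2,0,-1],[0,-0.6,-12.3,0,-1],[0,-0.2,-18.5,0,-1],[0,0.5,-24.6,0,-1],[0,1.5,-30.6,0,-1],[0,2.7,-36.7,0,-1],[0,4.2,-42.7,0,-1],[0,5.8,-48.6,0,-1]]]'

```text
t: 3.95
eef_pos: [451.6, 16.8, 144.1]
tcp_rot: [3.141, 0.0, 1.32]
ft_force: [-1.8, -4.0, -3.8]
opening: 0.098
grip_force: 30.0
```

Call:
step_arm --plan '[[[0,1.8,-5.9,0,-1],[0,3.8,-11.7,0,-1],[0,6.0,-17.5,0,-1],[0,8.4,-23.2,0,-1],[0,11.0,-28.8,0,-1],[0,13.8,-34.3,0,-1],[0,16.7,-39.7,0,-1],[0,19.8,-45.0,0,-1]]]'

```text
t: 4.62
eef_pos: [470.1, 12.2, 188.9]
tcp_rot: [-3.14, 0.0, 1.32]
ft_force: [-5.8, -3.9, -1.5]
opening: 0.096
grip_force: 30.0
```

Call:
step_arm --plan '[[[0,3.3,-5.2,0,-1],[0,6.8,-10.3,0,-1],[0,10.4,-15.3,0,-1],[0,14.2,-20.1,0,-1],[0,18.2,-24.9,0,-1],[0,22.3,-29.4,0,-1],[0,26.6,-33.9,0,-1],[0,31.0,-38.2,0,-1]]]'

```text
t: 5.28
eef_pos: [499.0, 4.9, 227.6]
tcp_rot: [-3.138, 0.0, 1.32]
ft_force: [-14.4, 1.0, 11.2]
opening: 0.097
grip_force: 30.0
```

Call:
step_arm --plan '[[[0,4.6,-4.2,0,-1],[0,9.3,-8.2,0,-1],[0,14.1,-12.0,0,-1],[0,19.0,-15.7,0,-1],[0,24.1,-19.2,0,-1],[0,29.3,-22.5,0,-1],[0,34.6,-25.7,0,-1],[0,40.0,-28.7,0,-1]]]'

```text
t: 5.95
eef_pos: [539.5, -5.3, 257.1]
tcp_rot: [3.14, -0.0, 1.32]
ft_force: [-3.6, -0.3, 5.1]
opening: 0.099
grip_force: 30.0
```

Call:
step_arm --plan '[[[0,5.5,-2.8,0,-1],[0,11.1,-5.4,0,-1],[0,16.7,-7.9,0,-1],[0,22.5,-10.1,0,-1],[0,28.3,-12.2,0,-1],[0,34.2,-14.0,0,-1],[0,40.1,-15.7,0,-1],[0,46.1,-17.1,0,-1]]]'

```text
t: 6.62
eef_pos: [585.0, -16.8, 273.2]
tcp_rot: [3.14, -0.001, 1.32]
ft_force: [-0.2, 1.7, 5.9]
opening: 0.097
grip_force: 30.0
```

Call:
step_arm --plan '[[[0,0,0,0,-1],[0,0,0,0,-1],[0,0,0,0,-1]]]'

```text
t: 6.87
eef_pos: [585.0, -16.8, 273.0]
tcp_rot: [3.139, -0.001, 1.32]
ft_force: [-0.0, 1.9, 6.3]
opening: 0.096
grip_force: 30.0
```

```bash
python3 -c "
from h import *
import cv2
go((446,20,87),1.327)
a=env.read_camera('side')[60:250,230:430]
cv2.imwrite('pics/c2.png',cv2.convertScaleAbs(cv2.resize(a,None,fx=3,fy=3,interpolation=2),alpha=1.4))"
```

```text
t 6.8667 pos [585.  -16.8 273. ] rot [ 3.139e+00 -1.000e-03  1.320e+00] F [-0.03  1.85  6.28] op 0.096 grip 30.01570075750351 -> shift [   1.  -144.3  185.7] turn -0.4
```

View pics/c2.png

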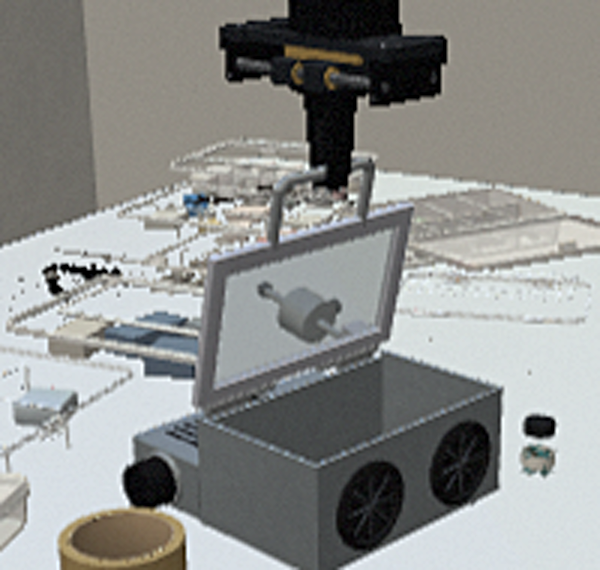

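The lid stands at about 1.34 rad, pinched by the bar at (330,185), and the weight is at (305,312) seen through the pane. I'll go on to the stop more slowly.

Call:
step_arm --plan '[[[0,6.0,-2.3,0,-1],[0,12.1,-3.3,0,-1],[0,18.2,-4.2,0,-1],[0,24.3,-4.8,0,-1],[0,30.0,-5.3,0,-1],[0,35.0,-5.5,0,-1],[0,39.0,-5.5,0,-1],[0,42.0,-5.5,0,-1]]]'

```text
t: 7.58
eef_pos: [625.4, -27.4, 277.5]
tcp_rot: [3.141, -0.0, 1.32]
ft_force: [0.9, 3.5, 1.3]
opening: 0.094
grip_force: 30.0
```

Call:
step_arm --plan '[[[0,2,0,0,-1],[0,4,0,0,-1],[0,6,0.1,0,-1],[0,8,0.2,0,-1]]]'

```text
t: 7.92
eef_pos: [632.6, -29.4, 277.3]
tcp_rot: [-3.141, 0.0, 1.32]
ft_force: [2.1, 3.4, 0.2]
opening: 0.096
grip_force: 30.0
```

Call:
step_arm --plan '[[[0,2,0.1,0,-1],[0,4,0.3,0,-1],[0,6,0.5,0,-1]]]'

```text
t: 8.17
eef_pos: [638.5, -31.1, 276.9]
tcp_rot: [3.141, 0.0, 1.32]
ft_force: [1.1, 1.7, 0.1]
opening: 0.093
grip_force: 30.0
```

Call:
step_arm --plan '[[[0,1.5,0.1,0,-1],[0,3,0.3,0,-1],[0,4,0.4,0,-1],[0,4,0.4,0,-1]]]'

```text
t: 8.5
eef_pos: [642.4, -32.1, 276.4]
tcp_rot: [3.141, 0.0, 1.32]
ft_force: [0.9, 0.0, -1.1]
opening: 0.096
grip_force: 30.0
```

Call:
step_arm --plan '[[[0,1,0.1,0,-1],[0,2,0.2,0,-1],[0,3,0.3,0,-1],[0,3,0.3,0,-1]]]'

```text
t: 8.83
eef_pos: [645.2, -32.8, 276.0]
tcp_rot: [-3.141, 0.0, 1.32]
ft_force: [0.6, -1.3, -0.7]
opening: 0.098
grip_force: 30.0
```

Call:
step_arm --plan '[[[0,1,0.1,0,-1],[0,2,0.2,0,-1],[0,2,0.2,0,-1]]]'

```text
t: 9.08
eef_pos: [646.8, -33.3, 275.9]
tcp_rot: [-3.141, 0.0, 1.32]
ft_force: [-2.9, -2.7, 0.4]
opening: 0.095
grip_force: 30.0
```

Force is starting to build against the stop, so I'll go on a touch further.

Call:
step_arm --plan '[[[0,1,0.1,0,-1],[0,2,0.2,0,-1],[0,2,0.2,0,-1]]]'

```text
t: 9.33
eef_pos: [646.9, -33.3, 275.9]
tcp_rot: [-3.136, 0.001, 1.32]
ft_force: [-13.7, 1.0, 5.8]
opening: 0.095
grip_force: 30.0
```

Call:
step_arm --plan '[[[0,1,0.1,0,-1],[0,1.5,0.2,0,-1],[0,1.5,0.2,0,-1],[0,1.5,0.2,0,-1]]]'

```text
t: 9.67
eef_pos: [646.9, -33.3, 275.8]
tcp_rot: [-3.133, 0.001, 1.32]
ft_force: [-23.1, 2.1, 9.1]
opening: 0.097
grip_force: 30.0
```

```bash
python3 arc.py 1.7 1.02 24 | sed 's/np.float64(\([-0-9.]*\))/\1/g'
```

```text
1.473 [[0, -5.2, -0.6, 0, -1], [0, -10.4, -1.1, 0, -1], [0, -15.7, -1.4, 0, -1], [0, -20.9, -1.5, 0, -1], [0, -26.1, -1.5, 0, -1], [0, -31.4, -1.4, 0, -1], [0, -36.6, -1.1, 0, -1], [0, -41.8, -0.7, 0, -1]]
1.247 [[0, -5.2, 0.6, 0, -1], [0, -10.4, 1.3, 0, -1], [0, -15.6, 2.2, 0, -1], [0, -20.7, 3.2, 0, -1], [0, -25.8, 4.4, 0, -1], [0, -30.9, 5.7, 0, -1], [0, -35.9, 7.2, 0, -1], [0, -40.9, 8.8, 0, -1]]
1.02 [[0, -4.9, 1.7, 0, -1], [0, -9.8, 3.6, 0, -1], [0, -14.7, 5.6, 0, -1], [0, -19.5, 7.8, 0, -1], [0, -24.2, 10.1, 0, -1], [0, -28.8, 12.5, 0, -1], [0, -33.4, 15.0, 0, -1], [0, -37.9, 17.7, 0, -1]]
```

Call:
step_arm --plan '[[[0,-1.5,-0.2,0,-1],[0,-3.5,-0.4,0,-1],[0,-3.5,-0.4,0,-1],[0,-3.5,-0.4,0,-1]]]'

```text
t: 10.0
eef_pos: [646.9, -33.3, 275.9]
tcp_rot: [-3.141, 0.0, 1.32]
ft_force: [-3.9, -1.2, -1.0]
opening: 0.099
grip_force: 30.0
```

Call:
step_arm --plan '[[[0,-5.2,-0.6,0,-1],[0,-10.4,-1.1,0,-1],[0,-15.7,-1.4,0,-1],[0,-20.9,-1.5,0,-1],[0,-26.1,-1.5,0,-1],[0,-31.4,-1.4,0,-1],[0,-36.6,-1.1,0,-1],[0,-41.8,-0.7,0,-1]]]'

```text
t: 10.67
eef_pos: [606.6, -23.1, 277.2]
tcp_rot: [3.139, 0.001, 1.319]
ft_force: [1.6, -4.9, 0.1]
opening: 0.099
grip_force: 30.0
```

Call:
step_arm --plan '[[[0,-5.2,0.6,0,-1],[0,-10.4,1.3,0,-1],[0,-15.6,2.2,0,-1],[0,-20.7,3.2,0,-1],[0,-25.8,4.4,0,-1],[0,-30.9,5.7,0,-1],[0,-35.9,7.2,0,-1],[0,-40.9,8.8,0,-1]]]'

```text
t: 11.33
eef_pos: [566.5, -12.5, 268.0]
tcp_rot: [3.141, 0.0, 1.32]
ft_force: [-0.7, -4.9, 3.5]
opening: 0.095
grip_force: 30.0
```

Call:
step_arm --plan '[[[0,-4.9,1.7,0,-1],[0,-9.8,3.6,0,-1],[0,-14.7,5.6,0,-1],[0,-19.5,7.8,0,-1],[0,-24.2,10.1,0,-1],[0,-28.8,12.5,0,-1],[0,-33.4,15.0,0,-1],[0,-37.9,17.7,0,-1]]]'

```text
t: 12.0
eef_pos: [529.9, -2.8, 249.8]
tcp_rot: [-3.142, -0.0, 1.32]
ft_force: [1.6, -1.0, -0.5]
opening: 0.099
grip_force: 30.0
```

Call:
step_arm --plan '[[[0,0,0,0,-1],[0,0,0,0,-1],[0,0,0,0,-1],[0,0,0,0,-1]]]'

```text
t: 12.33
eef_pos: [530.4, -2.8, 250.2]
tcp_rot: [-3.142, -0.001, 1.32]
ft_force: [0.8, 2.9, 1.8]
opening: 0.098
grip_force: 30.0
```

```bash
cat > chk.py <<'E'
from h import *
import cv2
s=env.state();p=s["eef_pos"];d=np.array([646.9,-33.3,275.9])-p;a=s["tcp_rot"][2]-np.pi/2
X=23.8-(d[0]*np.cos(a)+d[1]*np.sin(a));Z=183.5-d[2]
print(s["t"],p.round(1),s["ft_force"].round(2),"theta",np.arctan2(Z,-X),"r",np.hypot(X,Z))
E
python3 chk.py; python3 -c "
from h import *
import cv2
im=env.read_camera('side');cv2.imwrite('pics/s3full.png',im)
cv2.imwrite('pics/s3.png',cv2.convertScaleAbs(cv2.resize(im[80:230,270:420],None,fx=4,fy=4,interpolation=2),alpha=1.4))"
```

```text
12.3333 [530.4  -2.8 250.2] [0.84 2.88 1.78] theta 1.0216178204573914 r 185.0321301121693
```

View pics/s3.png

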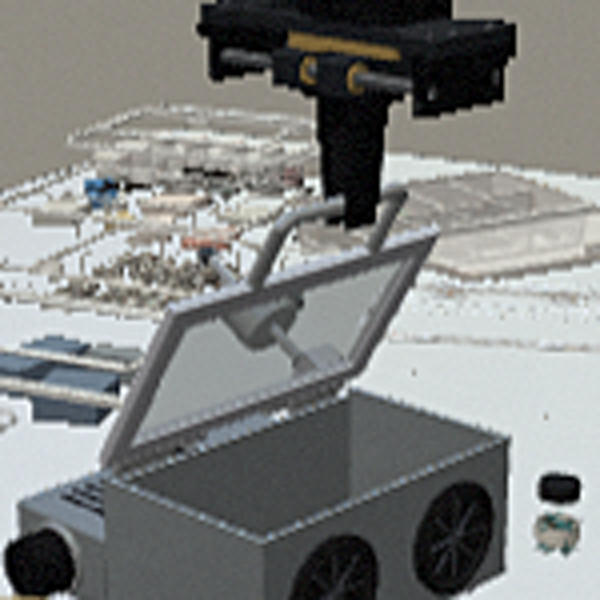

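The lid is held at 1.02 rad by the bar (pinch at (350,215)) and the bystanders have not moved. The image fit and the rod proportions agree on a balance angle of 1.017–1.022 rad, so I'm handing it in.

```bash
python3 chk.py; python3 -c "
from cell import env
print(env.job_done())"
```

```text
12.3833 [530.4  -2.9 250.2] [1.11 4.04 1.82] theta 1.0216393745180767 r 185.0185509519319
the job is handed in; nothing more can be done
None
```

The lid swung freely back to its rubber stop, and the arm is now holding it still by the handle at 1.02 rad, my camera estimate of its new balance point (c about 26 mm); I handed the job in at 12.4 s and saw no sign of anything round the box moving.

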